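Shut the drill case

ROBOT

A 6-joint arm with a two-finger parallel gripper is mounted at the origin on the work surface. World frame = base frame: x ahead of the robot, y to its left, z up, the work surface at z = 0. Lengths are in m, angles in rad, forces in N, time in s.
With the tool pointing down it reaches from about 0.35 to 0.975 m from the base axis. Payload 7.1 kg.
Tool frame: the origin (TCP) lies at the very end of the fingers, on their centre line; the grasp point (between the pads) lies 19 mm behind it; z points along the fingers, y is the line along which they close (so a half turn about z gives the same grasp; the last joint's range is limited). The gripper opens to 88 mm and grips with 3 to 60 N. Pads are 20 mm wide; open, the fingers measure 115 mm over their backs; the gripper's body (75 mm by 178 mm) begins 61 mm behind the grasp point.
Start: joints at [-1.122, 0.423, 1.63, -0, 1.089, -0.019], TCP at [0.282, -0.558, 0.223] pointing down, gripper open.
Joint ranges: [-3, 3], [-0.9, 2.11], [0.09, 2.58], [-1.31, 4.45], [0.11, 2.69], [-2.54, 2.54]. Speed limits (rad/s): [2.39, 2.39, 3.01, 3.14, 3.14, 3.14].

INTERFACE

Orientations are given as a rotation vector (axis times angle).
In Python, from station import bot gives the robot as it stands. The module is installed in compiled form; this text tells all that it offers.
- The arm moves only by the shell command python3 -m inch 'ROWS' [OPENING] [FORCE]. ROWS is JSON, a list of rows, each a list of 6 numbers: the shift along the tool's x, y, z as a fraction of full scale, then the turn, a rotation vector about the tool's x, y, z as a fraction of full scale. A call has 1 to 5 rows; each row is the pose to reach, as a shift and turn from the pose commanded when the call began, along the tool's axes at that moment, turning the shorter way round; what a row does not reach only later rows make up. Full scale, the value 1, is 80 mm for a shift and 360 degrees for a turn. A row lasts 1/12 s, in which the tool goes at most 41.7 mm and 7.16 degrees, less where a joint would pass 70% of its speed; a pose out of reach is approached as far as the arm can. A call with a number of a shift or a turn outside -1 to 1 is refused whole. A call with a gripper value outside its range is refused whole. OPENING is the opening, from 0 (shut) to 1 (fully open), set as the call begins (- or left out, the last holds). The fingers move at their own pace and stop on an object; FORCE is the grip in N (left out, the last holds). Time passes only in rows, so rows that repeat a pose let the fingers close. It gives the time, the measured TCP pose, the force, the opening and the grip force at its end, in the units of the state.
- bot.state(): the state, without advancing time (a new reading comes with each control period).
- bot.snapshot(name): name is "scene" or "top" or "wrist"; returns (picture, depth): 480x640x3 uint8, blue, green, red; 480x640 float32, m along the optical axis (not along the pixel's ray), 0 where there is no reading.
- bot.camera_params(name): a dict with "fx", "fy", "cx", "cy" (pixels), "T" (4x4, takes a point from camera to world coordinates). Camera axes: x right, y up, looking along -z (the intrinsics and any distortion apply to the point x, -y, -z); pixel columns grow to the right and rows downward; lengths in m; the calibration is good to about 2 mm. A picture is of the moment at which its call begins: read the wrist's pose just before it. camera_params takes no time and is no camera call; for the wrist camera it gives the pose at the moment of the call.
- bot.finish_job(): hands the job in; it is judged then, once.
The state is a dict: "time": time; "qpos": joint angles; "dq": joint speeds; "effort": joint torques, N m; "eef_pos": TCP position; "tcp_rot": TCP orientation; "force": force on the tool from outside, world axes, zero at the start; "ft_torque": the same for the moment, N m; "width": finger opening in m; "grip_force": force on a finger pad.
Only numpy, scipy, OpenCV 4.12 (cv2) and the standard library are available. Lean on these libraries where they do the work, as an engineer would, in place of code of your own. Each camera call takes 0.05 s, during which the arm holds its last target. There are 200 camera calls.

TASK

Shut the drill case on the workbench: push the raised lid down with your fingertips until it is fully closed, without letting it slam, and then push both orange latches in until they lie flush against the front of the case. Do not lift the case or push it away from its place, and leave the drill in its bed and the things around the case as they are.

Things in the scene. Friction and masses are not known exactly. Their poses are not given: they have to be found in the camera images.
- case: loose light-grey case, 240 mm deep (x), 340 wide (y), 100 high when shut (lower shell 60), flat faces, 3 to 4 kg in all. Origin: centre of its underside; x points from its front (handle, latches; towards the robot) to the hinge side, y to its left, z up. Fixed black handle at the middle of the front: juts out 42 mm, 116 mm wide, 29 to 51 mm above the bench
- lid (a joint): angle of the lid: 0 = shut, 1.15 = the most that it starts open, 1.57 = upright. The hinge is stiff, so the lid stays where it is left; 2 to 4 N at its free edge push it down.
- lid_hinge (a point): middle of the lid's hinge line, on the far (+x) top edge of the lower shell, 60 mm above the bench, 120 mm behind the case's middle. The hinge line is parallel to the case's y axis.
- lid_edge (a point): middle of the upper front edge of the lid: on its outer face, at the free end, 240 mm from the hinge along the lid and 40 mm off the hinge plane (the lid is a shell 40 mm deep). 100 mm above the bench when shut.
- latch_left (a joint): angle of the orange flap latch on the case's left (seen from the robot): 0 = flush against the front of the case, about 1.57 = standing straight out from the lid's front edge, 1.75 = end stop. It stays at any angle (stiff hinge, needs 1 to 2 N near its free end) and moves with the lid. It must not be pushed in before the lid is down.
- latch_left_hinge (a point): middle of that latch's hinge line: 27 mm above the lid's lower rim, 4.5 mm in front of the lid's front face, 115 mm to the left (+y) of the middle; 87 mm above the bench when the lid is shut. The hinge line is parallel to the case's y axis.
- latch_left_tip (a point): middle of the free lower end of that latch, on its outer face, 44 mm from the hinge. The latch plate is 46 mm wide, 44 mm long and 5 mm thick.
- latch_right (a joint): angle of the orange flap latch on the case's right (seen from the robot): 0 = flush against the front of the case, about 1.57 = standing straight out from the lid's front edge, 1.75 = end stop. It stays at any angle (stiff hinge, needs 1 to 2 N near its free end) and moves with the lid. It must not be pushed in before the lid is down.
- latch_right_hinge (a point): middle of that latch's hinge line: 27 mm above the lid's lower rim, 4.5 mm in front of the lid's front face, 115 mm to the right (-y) of the middle; 87 mm above the bench when the lid is shut. The hinge line is parallel to the case's y axis.
- latch_right_tip (a point): middle of the free lower end of that latch, on its outer face, 44 mm from the hinge. The latch plate is 46 mm wide, 44 mm long and 5 mm thick.
- drill: green and black cordless drill, 171 x 144 x 52 mm, 0.9 kg, loose, lying on its side in the case; origin under its middle, 18 mm above the case's underside. It clears the lid. To be left where it is.
- bottle: bystander: clear drinking bottle with green cap, 68 mm across, 220 mm high, standing; origin at the centre of its foot
- nest_box: bystander: half-built wooden nest box with two gabled ends, 100 x 90 x 147 mm, standing; origin at the centre of its underside
- screwdriver: bystander: screwdriver with blue handle, about 200 mm long, lying on the bench; origin under its middle
There are look-alikes about, which are no part of the job. What is shaped like the drill but pink is not meant.

How it is judged:
By the outcome, as a careful person would: the job done as asked, in the order asked, and still so for the second after the job is handed in, with the robot touching nothing.
It also fails if it takes over 64 s, if anything falls off the work surface, if the arm or the gripper's body presses on something with over 40 N, if the wrist force passes 120 N, or if a joint passes its speed limit or range.

## Working session

There is one attempt and no reset: what is moved stays moved. The work goes in short steps, Python scripts to look and compute and a shell command to move; the robot and the scene stay as the last step left them, time stands still between calls to the robot, and variables do not carry over. Pictures are saved under pics/ and viewed, at most 10 in all, crops included, and the job is handed in when it is done.

```bash
mkdir -p pics; cat > h.py <<'E'
import numpy as np,cv2
from station import bot
def cap(n,f):
    P=bot.camera_params(n); im,d=bot.snapshot(n); cv2.imwrite('pics/'+f+'.png',im); np.savez('pics/'+f+'.npz',im=im,d=d,T=P['T'],k=[P['fx'],P['fy'],P['cx'],P['cy']])
    print(n,{k:v for k,v in P.items() if k!='T'}); return im,d
def world(f):
    z=np.load('pics/'+f+'.npz'); fx,fy,cx,cy=z['k']; d=z['d']; v,u=np.mgrid[:480,:640]
    p=np.stack([(u-cx)/fx*d,-(v-cy)/fy*d,-d,np.ones_like(d)],-1)@z['T'].T
    p=p[...,:3]; p[d==0]=np.nan; return p,z['im']
E
python3 -c "
from h import *
print(bot.state()); cap('scene','s0'); cap('top','t0')
print(bot.camera_params('top')['T'],bot.camera_params('scene')['T'])"
```

```text
{'time': 0.0, 'qpos': array([-1.12197974e+00,  4.23831779e-01,  1.63069485e+00, -3.03458126e-05,
        1.08860012e+00, -1.89831423e-02]), 'dq': array([-7.56337010e-04, -4.89349392e-04,  2.16047951e-03, -1.06453565e-05,
       -1.78735285e-03,  9.05357335e-04]), 'effort': array([ 1.11344601e-03, -5.44620681e+01, -2.73670292e+01,  6.43873634e-02,
        2.27792328e-02, -1.12307032e-04]), 'eef_pos': array([ 0.28160826, -0.55733268,  0.22190545]), 'tcp_rot': array([-3.05458922e+00, -7.27811645e-01,  5.54898635e-04]), 'force': array([ 0.16245154, -0.07285568, -1.528278  ]), 'ft_torque': array([0.00150575, 0.01843568, 0.01883078]), 'grip_force': 0.0, 'width': 0.08795567774926265}
scene {'fx': 462.46241807366533, 'fy': 462.46241807366533, 'cx': 323.04791918585977, 'cy': 244.85025808575938}
top {'fx': 508.52206635880293, 'fy': 508.52206635880293, 'cx': 324.5379106564356, 'cy': 228.9749960676186}
[[ 0.01892011  0.99692509 -0.07604212  0.41304868]
 [-0.99981484  0.01859817 -0.00493975  0.01605123]
 [-0.00351032  0.0761215   0.99709237  1.52058473]
 [ 0.          0.          0.          1.        ]] [[-0.07461982 -0.90644537  0.41567857  0.99270456]
 [ 0.99719852 -0.06565543  0.0358395   0.04158933]
 [-0.00519499  0.41718839  0.90880518  1.08784087]
 [ 0.          0.          0.          1.        ]]
```

View pics/s0.png

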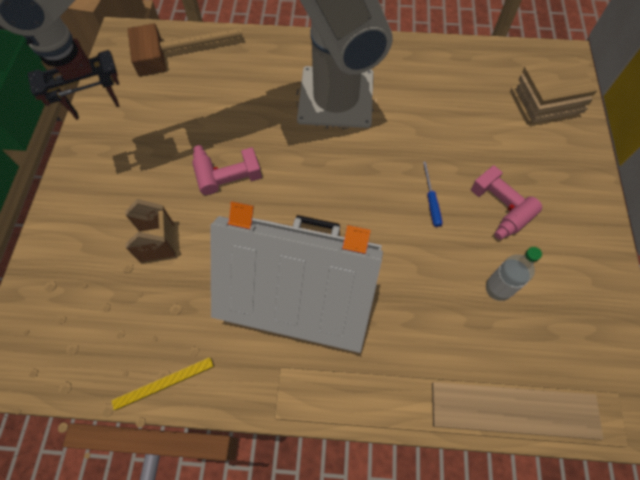

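View pics/t0.png

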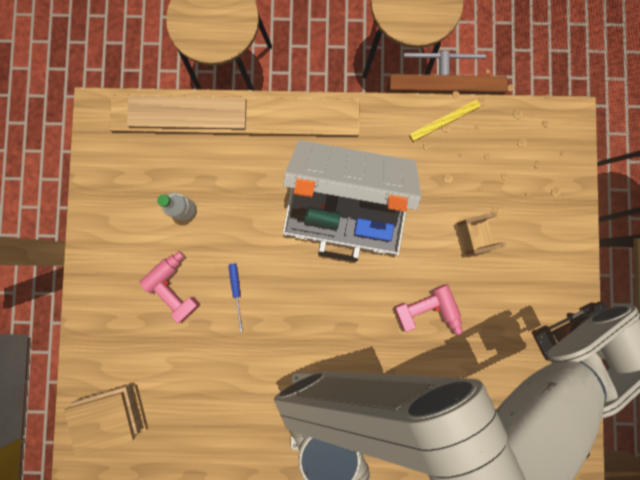

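The scene view (taken from the far side) shows the lid's outer face, with the orange latches at (241,215) and (357,239). The top view shows the lower shell's front edge running from (284,235) to (400,253), the handle at (339,252) and the latches at (305,187) and (398,202).

```bash
python3 - <<'E'
from h import *
for f,bx in (('s0',(200,190,400,360)),('t0',(270,130,430,270))):
    p,im=world(f); hsv=cv2.cvtColor(im,cv2.COLOR_BGR2HSV)
    o=(cv2.inRange(hsv,(5,180,150),(16,255,255))>0); m=np.zeros_like(o); m[bx[1]:bx[3],bx[0]:bx[2]]=1
    n,l,st,c=cv2.connectedComponentsWithStats((o&m).astype('u1'))
    for i in range(1,n):
        if st[i,4]>60:
            q=p[l==i]; print(f,'orange',c[i],st[i,4],np.nanmedian(q,0).round(3),np.nanmin(q,0).round(3),np.nanmax(q,0).round(3))
p,im=world('s0')
# lid outer plane from scene
q=p[250:320:3,235:355:3].reshape(-1,3); q=q[~np.isnan(q).any(1)]
c=np.median(q,0)
for _ in range(5):
    n=np.linalg.svd(q-q.mean(0))[2][2]; n*=np.sign(n[2]); r=(q-q.mean(0))@n; q=q[abs(r)<max(.004,0)] if _ else q[abs(r)<.02]
print('plane n',n,'c',q.mean(0),len(q),'lid angle',np.arccos(n[2]),'yaw',np.arctan2(n[1],n[0]))
nm=n; c0=q.mean(0)
m=(abs((p-c0)@n)<.004); m[:190]=0;m[370:]=0;m[:,:190]=0;m[:,400:]=0
k,l,st,_=cv2.connectedComponentsWithStats(m.astype('u1')); i=1+np.argmax(st[1:,4])
pts=p[l==i]; e2=np.cross([0,0,1],n);e2/=np.linalg.norm(e2);e1=np.cross(n,e2)
uv=np.c_[(pts-c0)@e1,(pts-c0)@e2].astype('f4'); print('rect',cv2.minAreaRect(uv)); 
(cx,cy),_,_=cv2.minAreaRect(uv); print('centre',c0+cx*e1+cy*e2,'e1',e1,'e2',e2,np.percentile(uv,[.5,99.5],axis=0))
# top view: lower shell rim z~.06
p,im=world('t0')
for (u,v) in [(284,235),(400,253),(288,233),(398,249),(287,195),(407,215),(287,180),(418,200),(295,145),(417,162),(339,256),(322,218),(375,230)]:
    print((u,v),np.nanmedian(p[v-1:v+2,u-1:u+2].reshape(-1,3),0).round(3))
E
```

```text
s0 orange [240.35318275 214.3798768 ] 487 [ 0.576 -0.156  0.295] [ 0.558 -0.178  0.278] [ 0.597 -0.132  0.312]
s0 orange [356.15140187 238.5682243 ] 535 [0.611 0.072 0.292] [0.59  0.049 0.279] [0.634 0.096 0.306]
t0 orange [304.07905138 187.77075099] 253 [0.606 0.074 0.293] [0.586 0.052 0.019] [0.628 0.098 0.308]
t0 orange [396.73809524 203.07619048] 210 [ 0.573 -0.151  0.296] [ 0.557 -0.173  0.278] [ 0.592 -0.129  0.312]
plane n [ 0.81772765 -0.1316767   0.56034163] c [ 0.68015103 -0.04865834  0.19839964] 941 lid angle 0.9759981217975742 yaw -0.1596570209875991
rect ((-0.017293453216552734, -0.006536662578582764), (0.3410209119319916, 0.2436431497335434), 89.95559692382812)
centre [ 0.68867884 -0.05665242  0.18407614] e1 [-0.55321513  0.08908289  0.82826159] e2 [ 0.1589796   0.98728187 -0.        ] [[-0.13623434 -0.17487141]
 [ 0.10273242  0.16230428]]
(284, 235) [0.508 0.144 0.002]
(400, 253) [ 0.461 -0.203 -0.001]
(288, 233) [0.511 0.128 0.058]
(398, 249) [ 0.471 -0.189  0.059]
(287, 195) [0.629 0.139 0.002]
(407, 215) [ 0.576 -0.223  0.001]
(287, 180) [0.629 0.118 0.269]
(418, 200) [ 0.584 -0.207  0.273]
(295, 145) [0.781 0.118 0.005]
(417, 162) [ 0.738 -0.253 -0.   ]
(339, 256) [ 0.448 -0.02   0.053]
(322, 218) [0.555 0.031 0.069]
(375, 230) [ 0.525 -0.123  0.046]
```

```bash
python3 -m inch '[[0,0,-0.3,0,0,0.0197],[0,0,-0.6,0,0,0.039],[0,0,-1,0,0,0.059],[0,0,-1,0,0,0.079],[0,0,-1,0,0,0.098]]' 0 20
python3 -m inch '[[0,0,-0.4,0,0,0.002],[0,0,-0.8,0,0,0.002],[0,0,-1,0,0,0.002],[0,0,-1,0,0,0.002]]'
```

```text
time: 0.52
eef_pos: [0.2823, -0.5587, 0.3049]
tcp_rot: [3.129, -0.242, 0.003]
force: [-0.6, 1.3, -0.7]
width: 0.0583
grip_force: 0.0
time: 0.85
eef_pos: [0.2826, -0.5593, 0.387]
tcp_rot: [3.126, -0.251, 0.005]
force: [0.1, 0.6, 0.2]
width: 0.0313
grip_force: 0.0
```

```bash

python3 -m inch '[[0.2,-0.33,0,0,0,0],[0.4,-0.67,0,0,0,0],[0.6,-1,0,0,0,0]]' | grep eef
python3 -m inch '[[0.2,-0.33,0,0,0,0],[0.4,-0.67,0,0,0,0],[0.6,-1,0,0,0,0]]' | grep eef
python3 -m inch '[[0.2,-0.33,0,0,0,0],[0.4,-0.67,0,0,0,0],[0.6,-1,0,0,0,0]]' | grep eef
python3 -m inch '[[0.2,-0.33,0,0,0,0],[0.4,-0.67,0,0,0,0],[0.6,-1,0,0,0,0]]' | grep eef
python3 -m inch '[[0.2,-0.33,0,0,0,0],[0.4,-0.67,0,0,0,0],[0.6,-1,0,0,0,0]]' | grep eef
python3 -m inch '[[0.2,-0.33,0,0,0,0],[0.4,-0.67,0,0,0,0],[0.6,-1,0,0,0,0]]' | grep eef
python3 -m inch '[[0.2,-0.33,0,0,0,0],[0.4,-0.67,0,0,0,0],[0.6,-1,0,0,0,0],[0.6,-1,0,0,0,0],[0.6,-1,0,0,0,0]]'
```

```text
eef_pos: [0.3419, -0.4853, 0.3809]
eef_pos: [0.4024, -0.4135, 0.381]
eef_pos: [0.4626, -0.3422, 0.381]
eef_pos: [0.5227, -0.2709, 0.381]
eef_pos: [0.5829, -0.1997, 0.3809]
eef_pos: [0.6431, -0.1285, 0.3808]
time: 2.77
eef_pos: [0.703, -0.0573, 0.3802]
tcp_rot: [3.132, -0.248, -0.005]
force: [-0.1, -0.1, -0.5]
width: 0.0005
grip_force: 0.0
```

```bash

python3 -m inch '[[0,0,0.33,0,0,0],[0,0,0.67,0,0,0],[0,0,1,0,0,0],[0,0,1,0,0,0]]' | grep eef
python3 -m inch '[[0,0,0.25,0,0,0],[0,0,0.5,0,0,0],[-0.25,0,0.5,0,0,0],[-0.4,0,0.5,0,0,0],[-0.4,0,0.5,0,0,0]]' | egrep 'eef|force'
python3 - <<'E'
import numpy as np
s=.215;a=np.arange(.976,-.02,-.083);X=-s*np.cos(a)+.04*np.sin(a)+.01;Z=s*np.sin(a)+.04*np.cos(a)
w=np.array([.7224,-.0621])+np.outer(X,[.987,-.159])
print(np.c_[a,w,Z+.06,np.r_[0,np.diff(X)/.08],np.r_[0,-np.diff(Z)/.08]].round(3))
E
```

```text
eef_pos: [0.699, -0.0596, 0.2958]
eef_pos: [0.6694, -0.0543, 0.2633]
force: [0.9, -0.0, 0.4]
grip_force: 0.0
[[ 0.976  0.646 -0.05   0.26   0.     0.   ]
 [ 0.893  0.63  -0.047  0.253 -0.204  0.099]
 [ 0.81   0.615 -0.045  0.243 -0.195  0.116]
 [ 0.727  0.6   -0.042  0.233 -0.185  0.131]
 [ 0.644  0.586 -0.04   0.221 -0.173  0.146]
 [ 0.561  0.574 -0.038  0.208 -0.161  0.16 ]
 [ 0.478  0.562 -0.036  0.194 -0.147  0.173]
 [ 0.395  0.552 -0.035  0.18  -0.132  0.185]
 [ 0.312  0.542 -0.033  0.164 -0.116  0.195]
 [ 0.229  0.535 -0.032  0.148 -0.1    0.204]
 [ 0.146  0.528 -0.031  0.131 -0.082  0.211]
 [ 0.063  0.523 -0.03   0.113 -0.065  0.217]]
```

```bash

python3 -m inch '[[-0.15,0,0.02,0,0,0],[-0.3,0,0.04,0,0,0],[-0.35,0,0.06,0,0,0],[-0.4,0,0.09,0,0,0],[-0.5,0,0.14,0,0,0]]' | egrep 'eef|force'
python3 -m inch '[[-0.1,0,0.06,0,0,0],[-0.2,0,0.12,0,0,0],[-0.3,0,0.18,0,0,0],[-0.38,0,0.25,0,0,0]]' | egrep 'eef|force'
```

```text
eef_pos: [0.6337, -0.0479, 0.2531]
force: [0.8, -2.0, 3.6]
grip_force: 1.4
eef_pos: [0.6008, -0.0422, 0.2307]
force: [1.4, -1.5, 2.5]
grip_force: 1.2
```

```bash
python3 - <<'E'
from h import *
cap('scene','s1')
p,im=world('s1')
print(bot.state()['eef_pos'])
hinge=np.array([.7224,-.0621,.06]);X=np.array([.987,-.159,0])
q=p[200:345,225:370].reshape(-1,3);r=q-hinge;u=-(r@X);z=r[:,2]
y=r@np.array([.159,.987,0])
k=(abs(y)>.03)&(abs(y)<.09)&(u>0)&(u<.2)&(z>.03)&(z<.28)
A=np.polyfit(u[k],z[k],1);
for _ in range(4): e=abs(z-np.polyval(A,u))<.008; A=np.polyfit(u[k&e],z[k&e],1)
print('lid angle',np.arctan(A[0]),(k&e).sum())
E
```

```text
scene {'fx': 462.46241807366533, 'fy': 462.46241807366533, 'cx': 323.04791918585977, 'cy': 244.85025808575938}
[ 0.59902037 -0.04191831  0.22934182]
lid angle 0.7187379585687746 4616
```

```bash

python3 -m inch '[[-0.08,0,0.07,0,0,0],[-0.16,0,0.14,0,0,0],[-0.24,0,0.22,0,0,0],[-0.32,0,0.3,0,0,0]]' | egrep 'eef|force'
python3 -m inch '[[-0.07,0,0.08,0,0,0],[-0.14,0,0.16,0,0,0],[-0.21,0,0.25,0,0,0],[-0.28,0,0.35,0,0,0]]' | egrep 'eef|force'
python3 -m inch '[[-0.06,0,0.09,0,0,0],[-0.12,0,0.19,0,0,0],[-0.17,0,0.28,0,0,0],[-0.22,0,0.39,0,0,0]]' | egrep 'eef|force'
```

```text
eef_pos: [0.5759, -0.0381, 0.2067]
force: [0.8, -0.6, 1.5]
grip_force: 0.9
eef_pos: [0.5542, -0.0346, 0.1788]
force: [1.6, -0.7, 1.1]
grip_force: 0.6
eef_pos: [0.5367, -0.0318, 0.1476]
force: [-0.4, -0.3, 1.4]
grip_force: 0.6
```

```bash

python3 -m inch '[[-0.03,0,0.06,0,0,0],[-0.06,0,0.12,0,0,0],[-0.08,0,0.18,0,0,0],[-0.1,0,0.24,0,0,0],[-0.12,0,0.3,0,0,0]]' | egrep 'eef|force'
python3 -m inch '[[-0.02,0,0.04,0,0,0],[-0.03,0,0.08,0,0,0],[-0.04,0,0.12,0,0,0],[-0.05,0,0.16,0,0,0],[-0.05,0,0.2,0,0,0]]' | egrep 'eef|force'
python3 -m inch '[[0,0,0.02,0,0,0],[0,0,0.04,0,0,0],[0,0,0.06,0,0,0],[0,0,0.07,0,0,0],[0,0,0.08,0,0,0]]' | egrep 'eef|force'
```

```text
eef_pos: [0.5274, -0.0303, 0.1238]
force: [0.2, -0.8, 1.8]
grip_force: 0.6
eef_pos: [0.5235, -0.0297, 0.108]
force: [-1.2, 0.1, 1.1]
grip_force: 0.5
eef_pos: [0.5238, -0.0297, 0.1018]
force: [-0.9, -0.8, 1.1]
grip_force: 0.5
```

```bash

python3 -m inch '[[0,0,0.01,0,0,0],[0,0,0.02,0,0,0],[0,0,0.03,0,0,0],[0,0,0.04,0,0,0],[0,0,0.04,0,0,0]]' | egrep 'eef|force'
python3 -m inch '[[0,0,0.01,0,0,0],[0,0,0.02,0,0,0],[0,0,0.03,0,0,0],[0,0,0.03,0,0,0]]' | egrep 'eef|force'
```

```text
eef_pos: [0.5239, -0.0297, 0.1002]
force: [-6.5, 0.0, 18.1]
grip_force: 9.0
eef_pos: [0.524, -0.0297, 0.0999]
force: [-13.9, 1.3, 42.8]
grip_force: 21.5
```

Lid is firmly down. Retract and look at the latches.

```bash

python3 -m inch '[[0.02,0,-0.04,0,0,0],[0.02,0,-0.2,0,0,0],[0.02,0,-0.5,0,0,0],[0.02,0,-0.8,0,0,0],[0.02,0,-1,0,0,0]]' | egrep 'eef|force'
python3 -m inch '[[0.4,0,-0.3,0,0,0],[0.8,0,-0.6,0,0,0],[1,0,-1,0,0,0],[1,0,-1,0,0,0]]' | egrep 'eef|force'
python3 - <<'E'
from h import *
for c,f,bx in (('scene','s2',(180,100,420,360)),('top','t2',(250,130,450,290))):
    cap(c,f); p,im=world(f); hsv=cv2.cvtColor(im,cv2.COLOR_BGR2HSV)
    cv2.imwrite('pics/'+f+'c.png',cv2.resize(im[bx[1]:bx[3],bx[0]:bx[2]],None,fx=2.2 if c=='scene' else 3,fy=2.2 if c=='scene' else 3))
    o=(cv2.inRange(hsv,(5,180,150),(16,255,255))>0); m=np.zeros_like(o); m[bx[1]:bx[3],bx[0]:bx[2]]=1
    n,l,st,cc=cv2.connectedComponentsWithStats((o&m).astype('u1'))
    for i in range(1,n):
        if st[i,4]>40:
            q=p[l==i]; print(f,'orange',cc[i],st[i,4],np.nanmedian(q,0).round(3),np.nanmin(q,0).round(3),np.nanmax(q,0).round(3))
            R=(q-[.604,-.043,0])@np.array([[.987,.159,0],[-.159,.987,0],[0,0,1]]); print('  case frame min/max',np.nanpercentile(R,[3,50,97],axis=0).round(3).tolist())
# lid top corners
p,im=world('t2'); m=(p[...,2]>.09)&(p[...,2]<.112); m[:130]=0;m[290:]=0;m[:,:250]=0;m[:,450:]=0
print(cv2.minAreaRect(p[m][:,:2].astype('f4')), np.median(p[m],0))
E
```

```text
eef_pos: [0.5262, -0.0301, 0.1782]
force: [0.1, -0.3, -0.5]
grip_force: 0.0
eef_pos: [0.6108, -0.0436, 0.2628]
force: [0.5, -0.6, 0.1]
grip_force: 0.0
scene {'fx': 462.46241807366533, 'fy': 462.46241807366533, 'cx': 323.04791918585977, 'cy': 244.85025808575938}
s2 orange [267.66666667 208.72222222] 90 [ 0.448 -0.143  0.087] [ 0.426 -0.157  0.078] [ 0.461 -0.12   0.094]
  case frame min/max [[-0.155, -0.136, 0.08], [-0.138, -0.124, 0.087], [-0.129, -0.103, 0.091]]
s2 orange [362.25949367 227.08227848] 158 [0.478 0.093 0.081] [0.46  0.071 0.071] [0.495 0.115 0.091]
  case frame min/max [[-0.162, 0.095, 0.073], [-0.146, 0.115, 0.081], [-0.132, 0.134, 0.089]]
top {'fx': 508.52206635880293, 'fy': 508.52206635880293, 'cx': 324.5379106564356, 'cy': 228.9749960676186}
t2 orange [298.97695853 244.55760369] 217 [0.477 0.095 0.08 ] [ 0.457  0.072 -0.002] [0.498 0.118 0.098]
  case frame min/max [[-0.165, 0.095, 0.069], [-0.147, 0.116, 0.08], [-0.129, 0.136, 0.092]]
((0.5941400527954102, -0.040053486824035645), (0.3409174680709839, 0.258584588766098), 80.88262939453125) [0.5935012  0.04669074 0.10091133]
```

View pics/t2c.png

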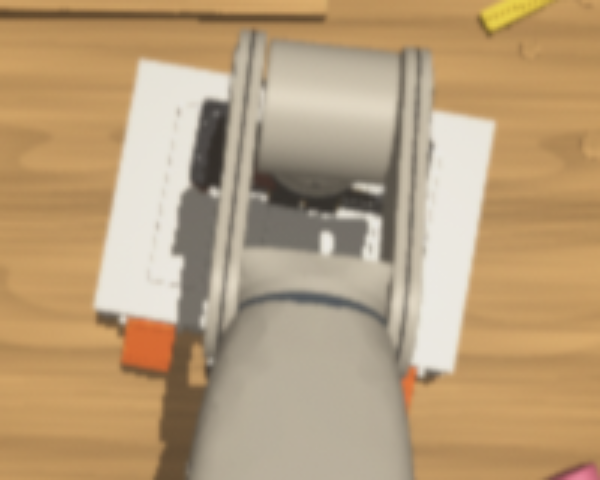

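```bash

python3 -m inch '[[-0.3,-0.2,0,0,0,0],[-0.6,-0.4,0,0,0,0],[-1,-0.7,0,0,0,0],[-1,-0.7,0,0,0,0]]' | egrep 'eef'
python3 -m inch '[[-0.3,-0.2,0,0,0,0],[-0.6,-0.5,0,0,0,0],[-1,-0.75,0,0,0,0],[-1,-0.75,0,0,0,0]]' | egrep 'eef'
python3 -m inch '[[-0.3,0,0,0,0,0],[-0.55,0,0,0,0,0],[-0.55,0,0,0,0,0],[-0.55,0,0.3,0,0,0],[-0.55,0,0.6,0,0,0]]' | egrep 'eef'
python3 - <<'E'
from h import *
Rt=np.array([[.987,.159,0],[-.159,.987,0],[0,0,1]])
print('tcp case',(bot.state()['eef_pos']-[.604,-.043,0])@Rt)
for c,f,bx in (('scene','s3',(180,100,420,360)),('top','t3',(250,130,450,290))):
    cap(c,f); p,im=world(f); hsv=cv2.cvtColor(im,cv2.COLOR_BGR2HSV)
    o=(cv2.inRange(hsv,(5,180,130),(16,255,255))>0); m=np.zeros_like(o); m[bx[1]:bx[3],bx[0]:bx[2]]=1
    n,l,st,cc=cv2.connectedComponentsWithStats((o&m).astype('u1'))
    for i in range(1,n):
        if st[i,4]>30:
            R=(p[l==i]-[.604,-.043,0])@Rt; R=R[R[:,2]>.03]; print(f,cc[i],st[i,4],np.nanpercentile(R,[3,50,97],axis=0).round(3).tolist(),'line',np.polyfit(R[:,0],R[:,2],1),'angle',np.pi/2-np.arctan(np.polyfit(R[:,0],R[:,2],1)[0]))
E
```

```text
eef_pos: [0.5278, 0.0282, 0.2539]
eef_pos: [0.4589, 0.0995, 0.2543]
eef_pos: [0.4225, 0.1043, 0.2083]
tcp case [-0.20257121  0.11654862  0.20830092]
scene {'fx': 462.46241807366533, 'fy': 462.46241807366533, 'cx': 323.04791918585977, 'cy': 244.85025808575938}
s3 [271.63212435 207.03626943] 193 [[-0.164, -0.136, 0.078], [-0.147, -0.115, 0.084], [-0.131, -0.095, 0.091]] line [0.31033303 0.13010568] angle 1.2698868551621403
s3 [362.20481928 226.90361446] 166 [[-0.163, 0.094, 0.073], [-0.147, 0.115, 0.08], [-0.132, 0.134, 0.089]] line [0.47908083 0.15086458] angle 1.1240236670172772
top {'fx': 508.52206635880293, 'fy': 508.52206635880293, 'cx': 324.5379106564356, 'cy': 228.9749960676186}
t3 [378.70731707 259.50731707] 205 [[-0.167, -0.133, 0.075], [-0.149, -0.113, 0.084], [-0.13, -0.094, 0.091]] line [0.26996786 0.12412427] angle 1.307114453160005
```

```bash

python3 -m inch '[[0,0,0.3,0,0,0],[0,0,0.7,0,0,0],[0,0,1,0,0,0],[0,0,1,0,0,0]]' | egrep 'eef'
python3 -m inch '[[0.05,0,0.1,0,0,0],[0.15,0,0.2,0,0,0],[0.25,0,0.35,0,0,0],[0.25,0,0.35,0,0,0]]' | egrep 'eef|force'
python3 -c "
from h import *
Rt=np.array([[.987,.159,0],[-.159,.987,0],[0,0,1]])
print('tcp case',(bot.state()['eef_pos']-[.604,-.043,0])@Rt)"
```

```text
eef_pos: [0.4194, 0.1035, 0.1253]
eef_pos: [0.4436, 0.1011, 0.1002]
force: [-0.8, 0.0, 0.1]
grip_force: 0.0
tcp case [-0.18118723  0.11670821  0.10016081]
```

```bash

python3 -m inch '[[0.06,0,0.12,0,0,0],[0.13,0,0.24,0,0,0],[0.18,0,0.34,0,0,0],[0.24,0,0.43,0,0,0],[0.24,0,0.43,0,0,0]]' | egrep 'eef|force'
python3 -m inch '[[0.05,0,0.06,0,0,0],[0.1,0,0.1,0,0,0],[0.15,0,0.14,0,0,0],[0.2,0,0.16,0,0,0],[0.2,0,0.16,0,0,0]]' | egrep 'eef|force'
python3 -c "
from h import *
Rt=np.array([[.987,.159,0],[-.159,.987,0],[0,0,1]])
print('tcp case',(bot.state()['eef_pos']-[.604,-.043,0])@Rt)"
```

```text
eef_pos: [0.4605, 0.0979, 0.0647]
force: [-0.4, -0.3, -0.1]
grip_force: 0.0
eef_pos: [0.4766, 0.0955, 0.0528]
force: [-0.5, -0.4, 0.0]
grip_force: 0.0
tcp case [-0.1477691   0.11639907  0.05277636]
```

```bash

python3 -m inch '[[0.02,0,0,0,0,0],[0.04,0,0.01,0,0,0],[0.06,0,0.02,0,0,0],[0.08,0,0.02,0,0,0],[0.08,0,0.02,0,0,0]]' | egrep 'eef|force'
python3 -m inch '[[0.01,0,0,0,0,0],[0.02,0,0,0,0,0],[0.03,0,0,0,0,0],[0.03,0,0,0,0,0]]' | egrep 'eef|force'
python3 -c "
from h import *
Rt=np.array([[.987,.159,0],[-.159,.987,0],[0,0,1]])
print('tcp case',(bot.state()['eef_pos']-[.604,-.043,0])@Rt)
cap('scene','s4');cap('top','t4');p,im=world('t4');cv2.imwrite('pics/t4c.png',cv2.resize(im[180:300,250:430],None,fx=4,fy=4))"
```

```text
eef_pos: [0.4825, 0.0945, 0.0515]
force: [-1.5, -0.6, -0.3]
grip_force: 0.3
eef_pos: [0.4847, 0.0941, 0.0514]
force: [-0.7, -0.3, -1.4]
grip_force: 0.6
tcp case [-0.13959208  0.11633664  0.05141198]
scene {'fx': 462.46241807366533, 'fy': 462.46241807366533, 'cx': 323.04791918585977, 'cy': 244.85025808575938}
top {'fx': 508.52206635880293, 'fy': 508.52206635880293, 'cx': 324.5379106564356, 'cy': 228.9749960676186}
```

View pics/t4c.png

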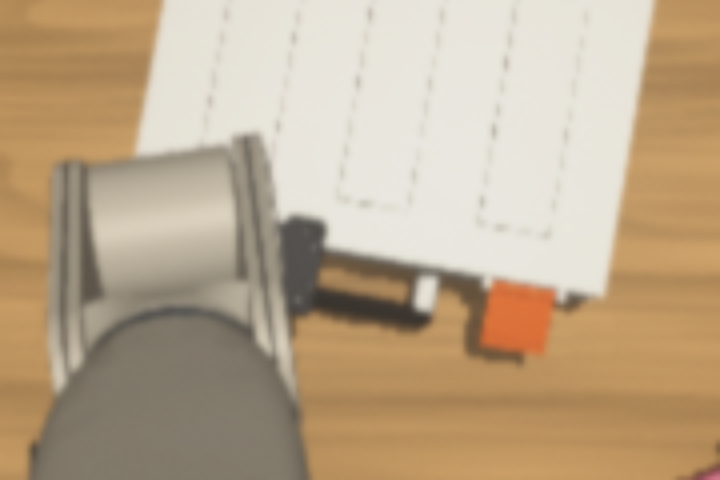

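The left latch is hidden by the arm; the right one is still standing out at (520,315) in the crop. I'll keep pushing in small steps until contact stiffens.

```bash

python3 -m inch '[[0.01,0,0,0,0,0],[0.02,0,0,0,0,0],[0.03,0,0,0,0,0],[0.03,0,0,0,0,0]]' | egrep 'eef|force'
python3 -m inch '[[0.01,0,0,0,0,0],[0.02,0,0,0,0,0],[0.02,0,0,0,0,0]]' | egrep 'eef|force'
```

```text
eef_pos: [0.4851, 0.0939, 0.0514]
force: [-7.5, 3.0, 5.6]
grip_force: 4.1
eef_pos: [0.4851, 0.0939, 0.0513]
force: [-12.5, 6.0, 9.1]
grip_force: 6.7
```

```bash

python3 -m inch '[[-0.1,0,0,0,0,0],[-0.3,0,0,0,0,0],[-0.6,0,-0.2,0,0,0],[-0.6,0,-0.6,0,0,0],[-0.6,0,-0.8,0,0,0]]' | egrep 'eef|force'
python3 -m inch '[[0,0.3,0,0,0,0],[0,0.6,0,0,0,0],[0,1,0,0,0,0],[0,1,0,0,0,0]]' | egrep 'eef'
python3 -m inch '[[0,0.3,0,0,0,0],[0,0.6,0,0,0,0],[0,1,0,0,0,0],[0,1,0,0,0,0]]' | egrep 'eef'
python3 -m inch '[[0,0.3,0,0,0,0],[0,0.6,0,0,0,0],[0,0.9,0,0,0,0],[0,0.9,0,0,0,0]]' | egrep 'eef|force'
python3 -c "
from h import *
Rt=np.array([[.987,.159,0],[-.159,.987,0],[0,0,1]])
print('tcp case',(bot.state()['eef_pos']-[.604,-.043,0])@Rt)
cap('scene','s5');cap('top','t5');p,im=world('t5');cv2.imwrite('pics/t5c.png',cv2.resize(im[180:300,250:430],None,fx=4,fy=4))
m=(p[...,2]>.09)&(p[...,2]<.112); m[:130]=0;m[290:]=0;m[:,:250]=0;m[:,450:]=0
k,l,st,_=cv2.connectedComponentsWithStats(m.astype('u1'))
print(cv2.minAreaRect(p[l==1+st[1:,4].argmax()][:,:2].astype('f4')))"
```

```text
eef_pos: [0.441, 0.1014, 0.1173]
force: [0.4, 1.0, -0.3]
grip_force: 0.0
eef_pos: [0.4281, 0.0191, 0.1159]
eef_pos: [0.4159, -0.0599, 0.1158]
eef_pos: [0.405, -0.1302, 0.1158]
force: [0.8, 0.1, -0.5]
grip_force: 0.0
tcp case [-0.18255319 -0.1177149   0.11584703]
scene {'fx': 462.46241807366533, 'fy': 462.46241807366533, 'cx': 323.04791918585977, 'cy': 244.85025808575938}
top {'fx': 508.52206635880293, 'fy': 508.52206635880293, 'cx': 324.5379106564356, 'cy': 228.9749960676186}
((0.5993664860725403, -0.04073303937911987), (0.3407415747642517, 0.2488461434841156), 81.18427276611328)
```

View pics/t5c.png

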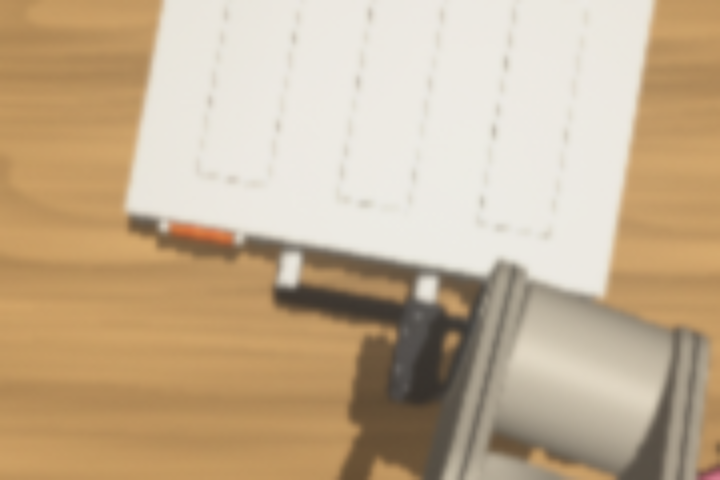

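The left latch lies flush (200,233), and the case outline is unchanged. Now the right one.

```bash

python3 -m inch '[[0.07,0,0.16,0,0,0],[0.13,0,0.32,0,0,0],[0.17,0,0.4,0,0,0],[0.22,0,0.48,0,0,0],[0.26,0,0.55,0,0,0]]' | egrep 'eef|force'
python3 -m inch '[[0.04,0,0.07,0,0,0],[0.08,0,0.12,0,0,0],[0.13,0,0.17,0,0,0],[0.18,0,0.21,0,0,0],[0.2,0,0.23,0,0,0]]' | egrep 'eef|force'
python3 -m inch '[[0.02,0,0,0,0,0],[0.04,0,0.01,0,0,0],[0.06,0,0.01,0,0,0],[0.06,0,0.01,0,0,0]]' | egrep 'eef|force'
python3 -c "
from h import *
Rt=np.array([[.987,.159,0],[-.159,.987,0],[0,0,1]])
print('tcp case',(bot.state()['eef_pos']-[.604,-.043,0])@Rt)"
```

```text
eef_pos: [0.4246, -0.1303, 0.0709]
force: [-2.1, 1.5, 1.0]
grip_force: 0.9
eef_pos: [0.4412, -0.1339, 0.0528]
force: [-1.7, -0.4, 1.8]
grip_force: 0.7
eef_pos: [0.4453, -0.1346, 0.0523]
force: [-1.4, 0.7, -0.9]
grip_force: 0.4
tcp case [-0.14207214 -0.11559375  0.05228727]
```

```bash

python3 -m inch '[[0.01,0,0,0,0,0],[0.02,0,0,0,0,0],[0.03,0,0,0,0,0],[0.03,0,0,0,0,0]]' | egrep 'eef|force'
python3 -m inch '[[0.01,0,0,0,0,0],[0.02,0,0,0,0,0],[0.02,0,0,0,0,0]]' | egrep 'eef|force'
python3 -c "
from h import *
Rt=np.array([[.987,.159,0],[-.159,.987,0],[0,0,1]])
print('tcp case',(bot.state()['eef_pos']-[.604,-.043,0])@Rt)"
```

```text
eef_pos: [0.4476, -0.1349, 0.0523]
force: [-0.1, -0.2, -1.7]
grip_force: 0.6
eef_pos: [0.4487, -0.135, 0.0522]
force: [-3.6, 0.5, 1.0]
grip_force: 1.9
tcp case [-0.13869469 -0.11552912  0.05223734]
```

```bash

python3 -m inch '[[0.01,0,0,0,0,0],[0.02,0,0,0,0,0],[0.02,0,0,0,0,0]]' | egrep 'eef|force'
python3 -m inch '[[0.01,0,0,0,0,0],[0.01,0,0,0,0,0]]' | egrep 'eef|force'

```

```text
eef_pos: [0.4486, -0.135, 0.0521]
force: [-9.1, -0.7, 5.6]
grip_force: 4.4
eef_pos: [0.4486, -0.1349, 0.052]
force: [-11.0, 0.6, 7.2]
grip_force: 5.5
```

Stiff contact: flush. Retract well away and check.

```bash

python3 -m inch '[[-0.1,0,0,0,0,0],[-0.3,0,0,0,0,0],[-0.5,0,-0.2,0,0,0],[-0.5,0,-0.6,0,0,0],[-0.5,0,-1,0,0,0]]' | egrep 'eef|force'
python3 -m inch '[[0,0.2,-0.4,0,0,0],[0,0.4,-0.8,0,0,0],[0,0.8,-1,0,0,0],[0,1,-1,0,0,0]]' | egrep 'eef'
python3 -m inch '[[0,0.4,-0.4,0,0,0],[0,0.8,-0.8,0,0,0],[0,1,-1,0,0,0],[0,1,-1,0,0,0]]' | egrep 'eef'
python3 -m inch '[[0,0.4,0,0,0,0],[0,0.8,0,0,0,0],[0,1,0,0,0,0],[0,1,0,0,0,0]]' | egrep 'eef|time|force'
python3 -c "
from h import *
cap('scene','s6');cap('top','t6');p,im=world('t6');cv2.imwrite('pics/t6c.png',cv2.resize(im[120:340,130:530],None,fx=2,fy=2))
m=(p[...,2]>.09)&(p[...,2]<.112); m[:130]=0;m[290:]=0;m[:,:250]=0;m[:,450:]=0
k,l,st,_=cv2.connectedComponentsWithStats(m.astype('u1'));q=p[l==1+st[1:,4].argmax()]
print(cv2.minAreaRect(q[:,:2].astype('f4')))
A=np.c_[q[:,:2],np.ones(len(q))];print(np.linalg.lstsq(A,q[:,2],rcond=None)[0])"
```

```text
eef_pos: [0.4108, -0.1287, 0.1325]
force: [1.0, 0.4, 0.3]
grip_force: 0.0
eef_pos: [0.4022, -0.2115, 0.217]
eef_pos: [0.3888, -0.2921, 0.2973]
time: 17.38
eef_pos: [0.3736, -0.3682, 0.2917]
force: [-0.6, -0.3, -0.2]
grip_force: 0.0
scene {'fx': 462.46241807366533, 'fy': 462.46241807366533, 'cx': 323.04791918585977, 'cy': 244.85025808575938}
top {'fx': 508.52206635880293, 'fy': 508.52206635880293, 'cx': 324.5379106564356, 'cy': 228.9749960676186}
((0.5987147092819214, -0.04051569104194641), (0.34060508012771606, 0.24902565777301788), 80.95440673828125)
[3.12806690e-06 1.10612361e-03 1.01057922e-01]
```

View pics/t6c.png

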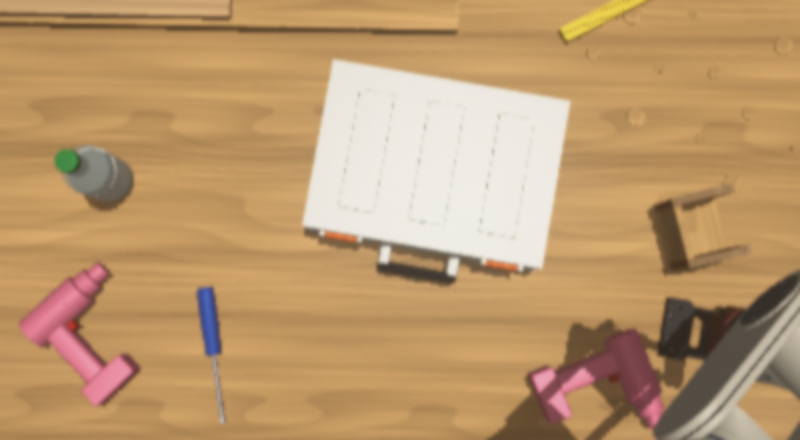

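The lid is level at 0.101 m, both latches lie flush at (341,238) and (502,265), and the case and the things around it have not moved.

```bash
python3 -c "
from station import bot
print(bot.finish_job())"
```

```text
the job is handed in; nothing more can be done
None
```

The drill case is shut: I lowered the lid slowly until it was fully closed, pushed both latches flush, and handed the job in at about 17.5 s; the last camera check showed the case and everything around it in place.

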